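Set the coarse air flow, keep the fine trim

ROBOT

A 6-joint arm with a two-finger parallel gripper is mounted at the origin on the work surface. World frame = base frame: x ahead of the robot, y to its left, z up, the work surface at z = 0. Lengths are in m, angles in rad, forces in N, time in s.
With the tool pointing down it reaches from about 0.275 to 1 m from the base axis. Payload 8.4 kg.
Tool frame: the origin (TCP) lies on the mounting face of the last link; the fingertips stand 173 mm ahead of it and the grasp point (between the pads) lies 155 mm ahead of it; z points along the fingers, x is the direction in which the jaws open and shut, and the axes are right-handed (so a half turn about z gives the same grasp; the last joint's range is limited). The gripper opens to 85 mm and grips with 20 to 120 N. Pads are 22 mm wide; open, the fingers measure 114 mm over their backs; the gripper's body (76 mm by 85 mm) begins 54 mm behind the grasp point. The pads swing forward as they close: fully open they stand 13 mm farther back than shut.
Start: joints at [-1.234, 0.353, 1.633, -0, 1.155, -0.002], TCP at [0.208, -0.589, 0.405] pointing down, gripper open.
Joint ranges: [-2.63, 2.63], [-0.92, 2.1], [0.06, 2.66], [-1.3, 4.44], [0, 2.69], [-3.02, 3.02]. Speed limits (rad/s): [2.22, 2.22, 2.79, 3.14, 3.14, 3.14].

INTERFACE

Orientations are given as a rotation vector (axis times angle).
In Python, from bench import bot gives the robot as it stands. The module is installed in compiled form; this text tells all that it offers.
- The arm moves only by the shell command python3 -m pendant 'ROWS' [FORCE]. ROWS is a JSON object of lists of equal length, an entry for each row: "translation": the shift along the tool's x, y, z in cm, a list of three; "delta_rot": the turn, a rotation vector about the tool's x, y, z in rad, a list of three; "jaw": the gripper command: -1 is fully open, 1 is shut, values between are in proportion. A call has 1 to 8 rows; each row is the pose to reach, as a shift and turn from the pose commanded when the call began, along the tool's axes at that moment; what a row does not reach only later rows make up. A row lasts 1/12 s, in which the tool goes at most 41.7 mm and 7.16 degrees, less where a joint would pass 70% of its speed; a pose out of reach is approached as far as the arm can. A call with a gripper value outside its range is refused whole. The fingers move at their own pace and stop on an object; FORCE is the grip in N (left out, the last holds). Time passes only in rows, so rows that repeat a pose let the fingers close. It gives the time, the measured TCP pose, the force and the opening at its end, in the units of the state.
- bot.sense(): the state, without advancing time (a new reading comes with each control period).
- bot.grab_frame(name): name is "scene" or "side" or "wrist"; returns (picture, depth): 480x640x3 uint8, red, green, blue; 480x640 float32, m along the optical axis (not along the pixel's ray), 0 where there is no reading.
- bot.camera_params(name): a dict with "fovy" (degrees; the focal length in pixels is half the picture's height over the tangent of half this angle, whatever the lens; pixels are square), "cx", "cy" (the principal point, pixels), "pose" (4x4, takes a point from camera to world coordinates). Camera axes: x right, y up, looking along -z (the intrinsics and any distortion apply to the point x, -y, -z); pixel columns grow to the right and rows downward; lengths in m; the calibration is good to about 2 mm. The wrist camera is an equidistant fisheye: a pixel r from the principal point sees the ray r / f radians off the axis. A picture is of the moment at which its call begins: read the wrist's pose just before it. camera_params takes no time and is no camera call; for the wrist camera it gives the pose at the moment of the call.
- bot.sign_off(): hands the job in, once; it reports no verdict.
The state is a dict: "clock": time; "joints": joint angles; "qvel": joint speeds; "tau": joint torques, N m; "position": TCP position; "ee_rot": TCP orientation; "ft_force": force on the tool from outside, world axes, zero at the start; "ft_torque": the same for the moment, N m; "opening": finger opening in m.
Only numpy, scipy, OpenCV 4.12 (cv2) and the standard library are available. Lean on these libraries where they do the work, as an engineer would, in place of code of your own. Each camera call takes 0.05 s, during which the arm holds its last target. There are 200 camera calls.

TASK

On the white air unit, turn the wide blue coarse-flow ring clockwise until its white line points at the green mark on the panel. The small black fine-trim knob in its middle is already set: leave it as it is. Do not turn the orange ring of the grey air unit beside it either, and let go when done.

Things in the scene. Friction and masses are not known exactly. Their poses are not given: they have to be found in the camera images.
- air_ring_center (a point): On the axis of the white unit's blue ring, at its mid-height, 97 mm above the table. Ring: 54 mm diameter, from 84 to 110 mm above the table; the unit's flat top is at 80 mm, all else on it under 3 mm tall. Black fine knob, 24 mm diameter, above it on the same axis, up to 126.5 mm. Unit 200 x 190 mm, does not slide. Axes: z up, x towards the green mark (on the top, 31-46 mm from the axis).
- air_coarse (a joint): Angle of the blue ring, rad: 0 when the white line on its top and side points at the green mark; grows clockwise seen from above. Starts between -1.4 and -0.55, stops at -1.9 and +0.9. Even friction about 0.06 N m, no spring or detents; stays where it is left, and turns independently of the fine knob.
- air_fine_mark (a point): Outer end of the yellow line on top of the black fine knob of the white unit, 11 mm from the common axis, 126.5 mm above the table. The knob turns easily (about 0.015 N m); this point must stay where it is.
- spare_coarse_mark (a point): Outer end of the white line on top of the orange ring of the grey air unit, the bystander: same shape and sizes as the white unit, 26 mm from its ring's axis, 110 mm above the table. It must stay where it is.

How it is judged:
By the outcome, as a careful person would: the job done as asked, in the order asked, and still so for the second after the job is handed in, with the robot touching nothing.
It also fails if it takes over 29 s, if anything falls off the work surface, if the arm or the gripper's body presses on something with over 40 N, if the wrist force passes 120 N, or if a joint passes its speed limit or range.

## Working session

There is one attempt and no reset: what is moved stays moved. The work goes in short steps, Python scripts to look and compute and a shell command to move; the robot and the scene stay as the last step left them, time stands still between calls to the robot, and variables do not carry over. Pictures are saved under pics/ and viewed, about 8 in all and at most 12, crops included, and the job is handed in when it is done.

```bash
mkdir -p pics; cat > h.py <<'E'
import numpy as np, cv2
from bench import bot
def grab(n,tag):
    p=bot.camera_params(n); im,d=bot.grab_frame(n)
    cv2.imwrite(f'pics/{tag}.png',im[:,:,::-1]); np.savez(f'pics/{tag}.npz',im=im,d=d,fovy=p['fovy'],cx=p['cx'],cy=p['cy'],pose=p['pose'],fish=n=='wrist')
def ray(z,u,v):
    f=240/np.tan(np.radians(float(z['fovy']))/2); x=(u-z['cx'])/f; y=(v-z['cy'])/f
    if z['fish']:
        r=np.hypot(x,y); s=np.sin(r)/max(r,1e-9); d=np.array([x*s,-y*s,-np.cos(r)])
    else: d=np.array([x,-y,-1.])
    T=z['pose']; return T[:3,3],T[:3,:3]@d
def atz(z,u,v,h):
    o,d=ray(z,u,v); return o+d*(h-o[2])/d[2]
def dep(z,u,v):
    o,d=ray(z,u,v); k=float(z['d'][int(v),int(u)]); 
    if z['fish']:
        c=(z['pose'][:3,:3].T@d); return o+d*k/(-c[2])
    return o+d*k
E
python3 - <<'E'
from h import *
for n in ('scene','side','wrist'): grab(n,n+'0')
im=np.hstack([cv2.resize(cv2.imread(f'pics/{n}0.png'),(400,300)) for n in ('side','wrist')])
cv2.imwrite('pics/sw.png',im)
s=bot.sense(); print(s['clock'],s['position'],s['ee_rot'],s['ft_force'],s['opening'])
E
```

```text
0.15 [ 0.20764416 -0.58931323  0.40412245] [-2.56360057e+00  1.81483687e+00  1.36997160e-03] [-0.44428893 -0.3784867   0.06281391] 0.08496765668390725
```

View pics/scene0.png

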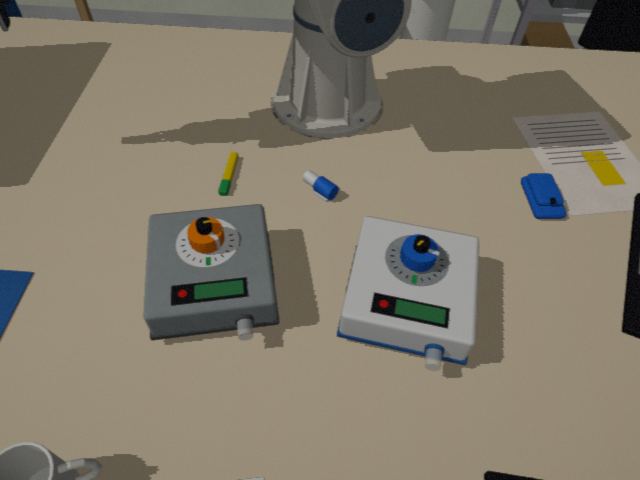

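View pics/sw.png

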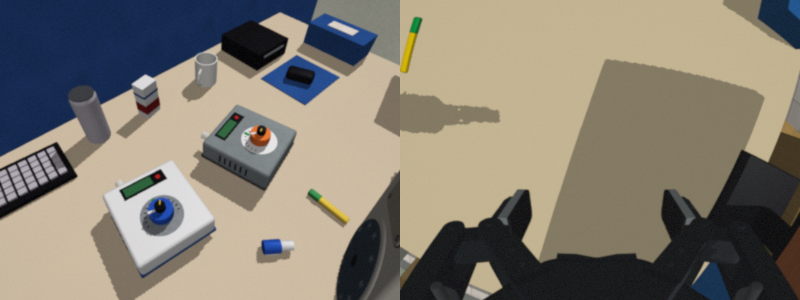

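```bash
python3 - <<'E'
from h import *
a=cv2.imread('pics/scene0.png')[215:305,360:480]; b=cv2.imread('pics/side0.png')[290:380,195:315]
cv2.imwrite('pics/c1.png',np.vstack([cv2.resize(x,None,fx=5,fy=5,interpolation=cv2.INTER_CUBIC) for x in (a,b)])[:, :])
cv2.imwrite('pics/c1.png',np.hstack([cv2.resize(x,(400,300),interpolation=cv2.INTER_CUBIC) for x in (a,b)]))
z=np.load('pics/scene0.npz')
for u,v in [(421,243),(415,280),(420,262),(207,227),(360,290),(470,300)]: print(u,v,dep(z,u,v).round(3))
print(z['pose'].round(3), z['fovy'],z['cx'],z['cy'])
E
```

```text
421 243 [0.503 0.159 0.129]
415 280 [0.536 0.157 0.082]
420 262 [0.523 0.16  0.109]
207 227 [ 0.498 -0.156  0.126]
360 290 [0.561 0.076 0.082]
470 300 [0.563 0.236 0.08 ]
[[-0.073 -0.789  0.609  0.96 ]
 [ 0.997 -0.069  0.031  0.019]
 [ 0.018  0.61   0.792  0.685]
 [ 0.     0.     0.     1.   ]] 52.041867591838276 309.0474648879018 251.5006167678552
```

View pics/c1.png

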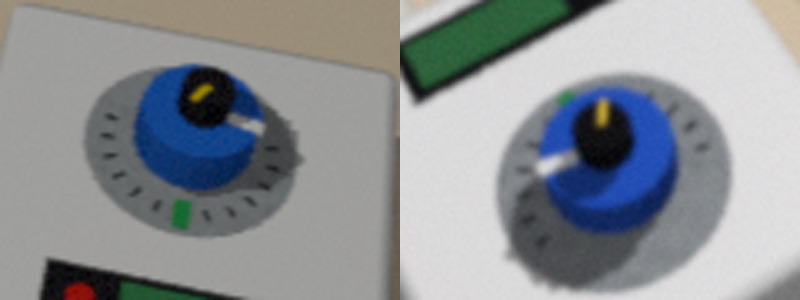

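```bash
cat >> h.py <<'E'
from scipy.optimize import least_squares
from scipy.spatial.transform import Rotation as Rn
def blue_fit(z,c0,cam=''):
    im=z['im'].astype(int); v,u=np.where((im[:,:,2]>im[:,:,0]+50)&(z['d']>0))
    P=np.array([dep(z,a,b) for a,b in zip(u,v)]); k=(np.hypot(*(P[:,:2]-c0).T)<.045)&(P[:,2]>.083)&(P[:,2]<.12)
    P=P[k]; top=P[np.abs(P[:,2]-.110)<.003]
    r=np.hypot(*(P[:,:2]-c0).T)
    f=lambda c: np.clip(np.hypot(*(P[:,:2]-c).T)-.027,0,None)+0
    side=P[(P[:,2]<.105)]
    g=least_squares(lambda c:np.hypot(*(side[:,:2]-c).T)-.027,c0,loss='soft_l1',f_scale=.001).x if len(side)>20 else None
    return len(P),top.min(0).round(4),top.max(0).round(4),g
E
python3 - <<'E'
from h import *
z=np.load('pics/scene0.npz'); print(blue_fit(z,np.array([.505,.159])))
y=np.load('pics/side0.npz'); print(blue_fit(y,np.array([.505,.159])))
for q,w,g in ((z,(438.6,253.7),(414.3,279.2)),(y,(237.3,340.4),(245.1,319.4))):
    print(atz(q,*w,.11).round(4),atz(q,*g,.081).round(4))
print(atz(z,421,241,.1265),atz(y,255.5,326,.1265))
s=bot.sense(); T=bot.camera_params('wrist')['pose']; R=Rn.from_rotvec(s['ee_rot']).as_matrix()
print('cam in tool',(R.T@(T[:3,3]-s['position'])).round(3),'\n',(R.T@T[:3,:3]).round(3),bot.camera_params('wrist')['fovy'])
print(R.round(3))
E
```

```text
(821, array([0.4699, 0.1355, 0.1072]), array([0.5237, 0.1883, 0.1128]), array([0.49622978, 0.16267171]))
(1060, array([0.4709, 0.1335, 0.107 ]), array([0.5241, 0.1866, 0.1126]), array([0.49828206, 0.16003971]))
[0.5057 0.1885 0.11  ] [0.5343 0.1565 0.081 ]
[0.5062 0.1854 0.11  ] [0.5394 0.1533 0.081 ]
[0.49732    0.15987808 0.1265    ] [0.49852584 0.15886038 0.1265    ]
cam in tool [ 0.    -0.072  0.03 ] 
 [[ 1.    -0.002 -0.001]
 [-0.002 -0.959 -0.285]
 [-0.     0.285 -0.959]] 65.70646984690485
[[ 0.332 -0.943 -0.   ]
 [-0.943 -0.332  0.001]
 [-0.001 -0.    -1.   ]]
```

```bash
python3 -m pendant '{"translation":[[-61,-52.3,0],[-61,-52.3,0],[-61,-52.3,0],[-61,-52.3,0],[-61,-52.3,0],[-61,-52.3,0],[-61,-52.3,0],[-61,-52.3,0]],"delta_rot":[[0,0,0],[0,0,0],[0,0,0],[0,0,0],[0,0,0],[0,0,0],[0,0,0],[0,0,0]],"jaw":[-1,-1,-1,-1,-1,-1,-1,-1]}' 20
```

```text
clock: 0.82
position: [0.3283, -0.2768, 0.4047]
ee_rot: [-2.564, 1.816, -0.0]
ft_force: [0.6, 0.0, 1.0]
opening: 0.0853
```

```bash
python3 -m pendant '{"translation":[[-35.6,-30.5,0],[-35.6,-30.5,0],[-35.6,-30.5,0],[-35.6,-30.5,0],[-35.6,-30.5,0],[-35.6,-30.5,0],[-35.6,-30.5,0],[-35.6,-30.5,0]],"delta_rot":[[0,0,-0.93],[0,0,-0.93],[0,0,-0.93],[0,0,-0.93],[0,0,-0.93],[0,0,-0.93],[0,0,-0.93],[0,0,-0.93]],"jaw":[-1,-1,-1,-1,-1,-1,-1,-1]}' 20
python3 - <<'E'
from h import *
s=bot.sense(); R=Rn.from_rotvec(s['ee_rot']).as_matrix()
print(s['joints'].round(3) if hasattr(s['joints'],'round') else s['joints'],np.arctan2(R[1,0],R[0,0]),R.T@(np.array([.498,.160,.35])-s['position'])*100)
E
```

```text
clock: 1.48
position: [0.4488, 0.0343, 0.4048]
ee_rot: [-3.108, 0.461, -0.001]
ft_force: [1.8, -1.3, 0.2]
opening: 0.0852
[ 0.073  0.076  1.99  -0.     1.075  0.368] -0.2946365663378327 [  1.06137238 -13.4534016    5.48099966]
```

```bash
python3 -m pendant '{"translation":[[1.1,-13.4,5.5],[1.1,-13.4,5.5],[1.1,-13.4,5.5],[1.1,-13.4,5.5],[1.1,-13.4,5.5],[1.1,-13.4,5.5]],"delta_rot":[[0,0,0],[0,0,0],[0,0,0],[0,0,0],[0,0,0],[0,0,0]],"jaw":[-1,-1,-1,-1,-1,-1]}' 20
python3 - <<'E'
from h import *
grab('wrist','w1'); s=bot.sense(); print(s['position'],s['ee_rot'])
a=cv2.imread('pics/w1.png'); cv2.imwrite('pics/w1c.png',cv2.resize(a[80:380,120:520],(800,600),interpolation=cv2.INTER_CUBIC))
E
```

```text
clock: 1.98
position: [0.4988, 0.1575, 0.3488]
ee_rot: [3.105, -0.469, -0.003]
ft_force: [-0.4, -1.4, -0.1]
opening: 0.0854
[0.49866287 0.15666906 0.34937138] [ 3.10521823e+00 -4.70903484e-01 -1.78305896e-03]
```

View pics/w1c.png

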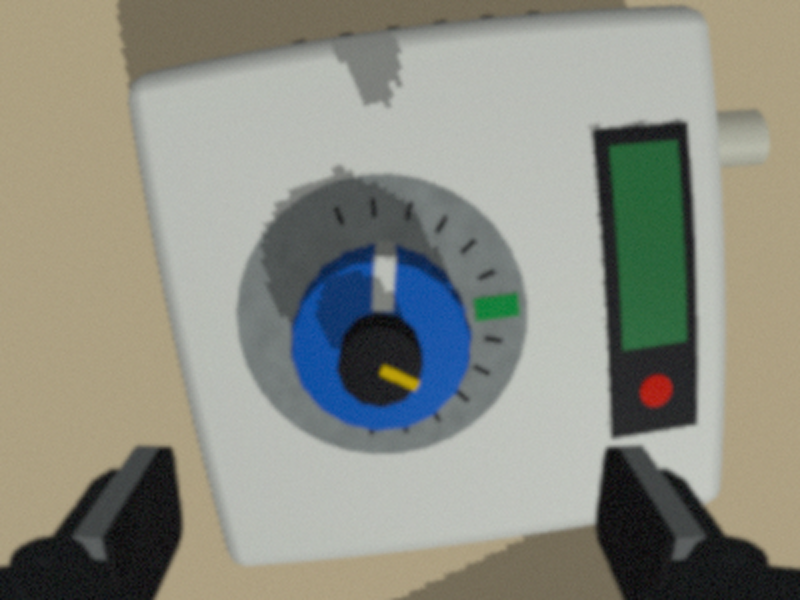

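```bash
python3 - <<'E'
from h import *
z=np.load('pics/w1.npz'); 
def p(u,v,h): return atz(z,120+u/2,80+v/2,h)
for n,a in dict(lineout=(385,256,.11),linein=(381,310,.11),green=(496.5,306,.081),green_in=(475,308,.081),green_out=(518,304,.081),yel=(417,387,.1265),disc=(382,313,.081),ring=(381,343,.11)).items(): print(n,p(*a).round(4))
# edges
for n,h,pts in (('disc',.081,[(238,313),(526,313),(382,174),(382,453)]),('ring',.11,[(291,340),(471,340),(381,430),(385,254)])):
    P=np.array([p(*q,h)[:2] for q in pts]); g=least_squares(lambda c:np.hypot(*(P-c[:2]).T)-c[2],[.5,.16,.03]).x; print(n,g.round(4))
print(blue_fit(z,np.array([.498,.160])))
E
```

```text
lineout [0.5062 0.1867 0.11  ]
linein [0.5004 0.1717 0.11  ]
green [0.5349 0.1543 0.081 ]
green_in [0.5278 0.1557 0.081 ]
green_out [0.5421 0.1528 0.081 ]
yel [0.5049 0.152  0.1265]
disc [0.4978 0.1631 0.081 ]
ring [0.4974 0.1621 0.11  ]
disc [0.4969 0.1605 0.0486]
ring [0.4972 0.1614 0.027 ]
(4459, array([0.4704, 0.134 , 0.107 ]), array([0.5233, 0.1876, 0.1129]), array([0.49662063, 0.16077795]))
```

```bash
python3 - <<'E'
from h import *
s=bot.sense(); R=Rn.from_rotvec(s['ee_rot']).as_matrix()
print(s['position'],R.T@(np.array([.497,.161,.257])-s['position'])*100, s['joints'])
E
```

```text
[0.49866287 0.15666906 0.34937138] [-0.27805078 -0.37384645  9.23703799] [ 3.01636435e-01  2.58975837e-01  1.90410981e+00 -3.45918759e-04
  9.79908843e-01  6.02834041e-01]
```

```bash
python3 -m pendant '{"translation":[[-0.28,-0.37,1],[-0.28,-0.37,4],[-0.28,-0.37,6],[-0.28,-0.37,6],[-0.28,-0.37,6],[-0.28,-0.37,6]],"delta_rot":[[0,0,0],[0,0,0],[0,0,0],[0,0,0],[0,0,0],[0,0,0]],"jaw":[-1,-1,-1,-1,-1,-1]}' 20
python3 - <<'E'
from h import *
s=bot.sense(); R=Rn.from_rotvec(s['ee_rot']).as_matrix()
print(s['position'],R.T@(np.array([.497,.161,.257])-s['position'])*100,R[:,2],s['qvel'])
E
```

```text
clock: 2.53
position: [0.4978, 0.1607, 0.2907]
ee_rot: [-3.105, 0.474, -0.002]
ft_force: [1.0, 0.0, 0.8]
opening: 0.0854
[0.49777184 0.16073322 0.29072164] [-8.48260342e-02 -1.07026737e-04  3.37208605e+00] [ 1.11079279e-03  3.75058463e-04 -9.99999313e-01] [ 5.29543279e-03 -8.49475034e-03 -1.37614102e-02  9.81777141e-04
 -2.45306583e-04 -3.67818389e-05]
```

```bash
python3 -m pendant '{"translation":[[-0.08,0,1.5],[-0.08,0,2.8],[-0.08,0,3.35],[-0.08,0,3.35],[-0.08,0,3.35]],"delta_rot":[[0,0,0],[0,0,0],[0,0,0],[0,0,0],[0,0,0]],"jaw":[-1,-1,-1,-1,-1]}' 20
python3 -m pendant '{"translation":[[0,0,0],[0,0,0],[0,0,0],[0,0,0],[0,0,0],[0,0,0],[0,0,0],[0,0,0]],"delta_rot":[[0,0,0],[0,0,0],[0,0,0],[0,0,0],[0,0,0],[0,0,0],[0,0,0],[0,0,0]],"jaw":[-0.1,0.2,0.4,0.4,0.4,0.4,0.4,0.4]}' 25
python3 - <<'E'
from h import *
grab('wrist','w2'); s=bot.sense(); print(s['position'],s['ee_rot'],s['ft_force'],s['ft_torque'],s['opening'])
a=cv2.imread('pics/w2.png'); cv2.imwrite('pics/w2c.png',cv2.resize(a[130:430,120:520],(800,600),interpolation=cv2.INTER_CUBIC))
E
```

```text
clock: 2.95
position: [0.497, 0.1614, 0.2571]
ee_rot: [-3.105, 0.473, -0.001]
ft_force: [0.7, -0.5, 0.8]
opening: 0.0855
clock: 3.62
position: [0.4969, 0.1615, 0.2571]
ee_rot: [-3.105, 0.472, -0.001]
ft_force: [-1.7, -0.1, 6.3]
opening: 0.0537
[0.49691262 0.16152333 0.25707149] [-3.10536243e+00  4.72518715e-01 -1.28544926e-03] [-1.28764708  0.20304831  6.43370081] [-0.06973526  0.3195534   0.0239289 ] 0.05291377483356762
```

View pics/w2c.png

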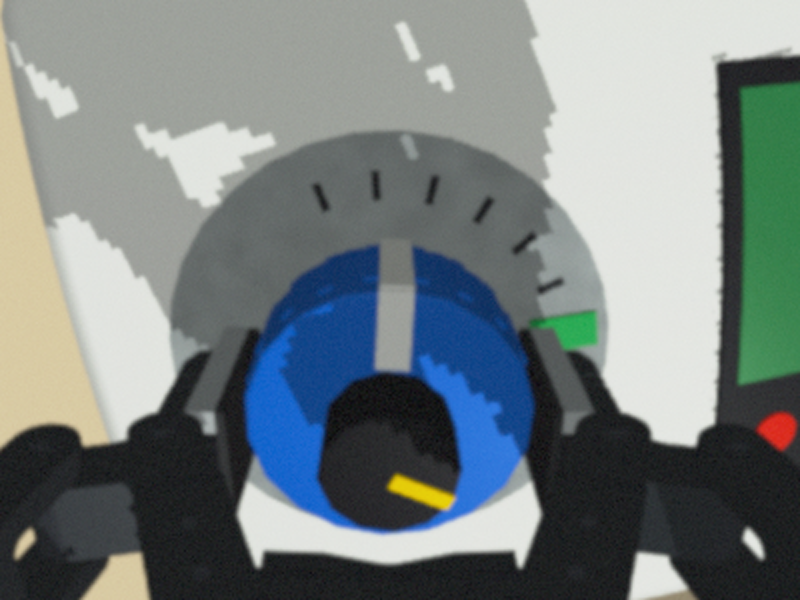

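```bash
python3 -m pendant '{"translation":[[0,0,0],[0,0,0],[0,0,0],[0,0,0],[0,0,0],[0,0,0],[0,0,0],[0,0,0]],"delta_rot":[[0,0,0.05],[0,0,0.15],[0,0,0.25],[0,0,0.35],[0,0,0.45],[0,0,0.55],[0,0,0.65],[0,0,0.7]],"jaw":[0.4,0.4,0.4,0.4,0.4,0.4,0.4,0.4]}' 25
python3 -m pendant '{"translation":[[0,0,0],[0,0,0],[0,0,0],[0,0,0],[0,0,0],[0,0,0],[0,0,0],[0,0,0]],"delta_rot":[[0,0,0.1],[0,0,0.2],[0,0,0.3],[0,0,0.4],[0,0,0.5],[0,0,0.6],[0,0,0.67],[0,0,0.67]],"jaw":[0.4,0.4,0.4,0.4,0.4,0.4,0.4,0.4]}' 25
python3 -m pendant '{"translation":[[0,0,0],[0,0,0]],"delta_rot":[[0,0,0],[0,0,0]],"jaw":[0.4,0.4]}' 25
python3 - <<'E'
from h import *
grab('wrist','w3'); s=bot.sense(); print(s['position'],s['ee_rot'],s['ft_force'],s['ft_torque'],s['opening'],s['joints'])
a=cv2.imread('pics/w3.png'); cv2.imwrite('pics/w3c.png',cv2.resize(a[130:430,120:520],(800,600),interpolation=cv2.INTER_CUBIC))
E
```

```text
clock: 4.33
position: [0.4969, 0.1615, 0.2571]
ee_rot: [-2.751, 1.516, -0.001]
ft_force: [-1.4, -1.2, 6.6]
opening: 0.0533
clock: 5.0
position: [0.497, 0.1615, 0.2571]
ee_rot: [-2.1, 2.335, -0.001]
ft_force: [-0.3, -0.9, 6.6]
opening: 0.0529
clock: 5.17
position: [0.4969, 0.1615, 0.2571]
ee_rot: [-2.105, 2.33, -0.001]
ft_force: [-0.9, 0.4, 7.0]
opening: 0.0533
[0.49693872 0.16148969 0.25708776] [-2.10546749e+00  2.33038666e+00 -5.69551494e-04] [-1.3040011   0.51478399  6.87841203] [-0.11050652  0.25223984 -0.01450788] 0.053406526606526346 [3.11315090e-01 3.91208249e-01 1.97118669e+00 7.94682191e-05
 7.78191214e-01 1.98337771e+00]
```

View pics/w3c.png

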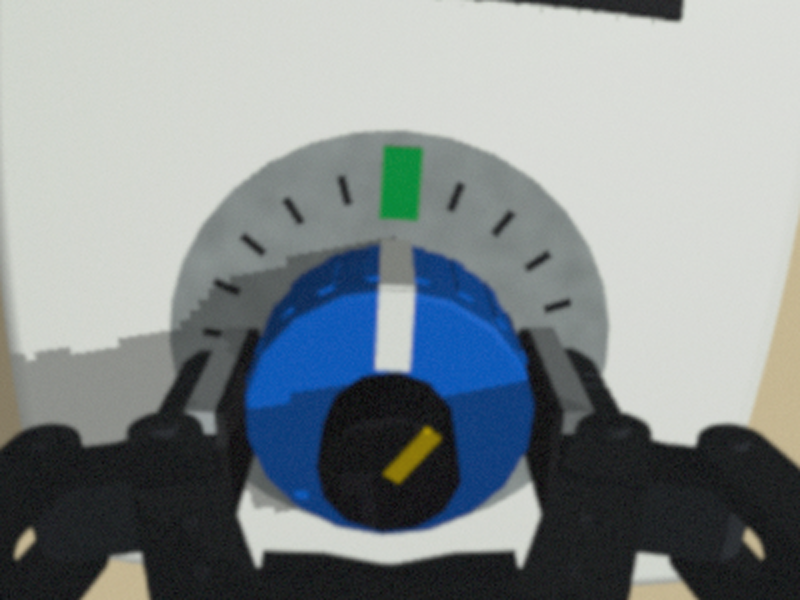

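```bash
python3 - <<'E'
from h import *
def run(t,o,L):
    z=np.load(t); P={n:atz(z,o[0]+a/2,o[1]+b/2,h) for n,(a,b,h) in L.items()}
    c=np.array([.4969,.1615])
    for n,q in P.items(): print(n,q.round(4),'yaw',np.degrees(np.arctan2(*(q[:2]-c)[::-1])).round(2),'r',np.hypot(*(q[:2]-c)).round(4))
run('pics/w3.npz',(120,130),dict(gin=(399,218,.081),gout=(402.5,147,.081),lout=(396.5,287,.11),lin=(393,372,.11),lside=(396,243,.086),yel=(433,433,.1265)))
run('pics/w2.npz',(120,130),dict(lout=(396.5,287,.11),yel=(452,503,.1265)))
E
```

```text
gin [0.527  0.1554 0.081 ] yaw -11.39 r 0.0307
gout [0.5415 0.1533 0.081 ] yaw -10.36 r 0.0454
lout [0.5233 0.1566 0.11  ] yaw -10.49 r 0.0268
lin [0.5073 0.1588 0.11  ] yaw -14.78 r 0.0107
lside [0.5233 0.1565 0.086 ] yaw -10.81 r 0.0269
yel [0.5043 0.1528 0.1265] yaw -49.63 r 0.0114
lout [0.506  0.1861 0.11  ] yaw 69.77 r 0.0263
yel [0.5052 0.1521 0.1265] yaw -48.61 r 0.0125
```

Line and green mark agree to within about 0.5°, and the yellow line hasn't moved. Releasing and rising.

```bash
python3 -m pendant '{"translation":[[0,0,0],[0,0,0],[0,0,0],[0,0,0],[0,0,0],[0,0,0]],"delta_rot":[[0,0,0],[0,0,0],[0,0,0],[0,0,0],[0,0,0],[0,0,0]],"jaw":[0,-0.4,-1,-1,-1,-1]}' 20
python3 -m pendant '{"translation":[[0,0,-1],[0,0,-3],[0,0,-6],[0,0,-9],[0,0,-9],[0,0,-9],[0,0,-9]],"delta_rot":[[0,0,0],[0,0,0],[0,0,0],[0,0,0],[0,0,0],[0,0,0],[0,0,0]],"jaw":[-1,-1,-1,-1,-1,-1,-1]}' 20
python3 - <<'E'
from h import *
grab('wrist','w4'); grab('scene','s4'); s=bot.sense(); print(s['position'],s['ft_force'],s['opening'])
a=cv2.imread('pics/w4.png'); cv2.imwrite('pics/w4c.png',cv2.resize(a[100:325,170:470],(800,600),interpolation=cv2.INTER_CUBIC))
E
```

```text
clock: 5.72
position: [0.4967, 0.1614, 0.2561]
ee_rot: [2.106, -2.331, -0.0]
ft_force: [-0.2, -0.8, -0.7]
opening: 0.0854
clock: 6.3
position: [0.4964, 0.1613, 0.3463]
ee_rot: [-2.106, 2.331, -0.0]
ft_force: [-0.4, -0.1, 0.8]
opening: 0.0858
[0.49617991 0.16124609 0.34530431] [ 0.00149649 -0.50121239 -0.83858732] 0.08565941166429232
```

View pics/w4c.png

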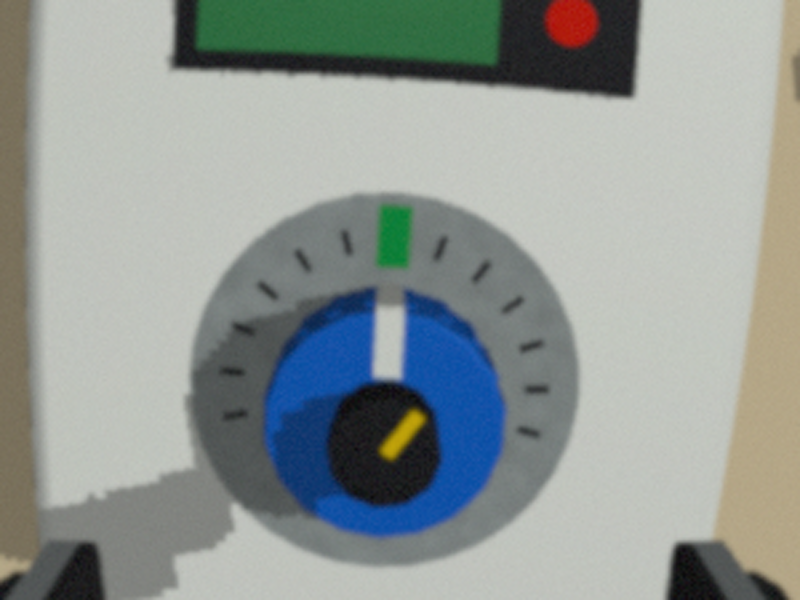

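```bash
python3 - <<'E'
from h import *
z=np.load('pics/w4.npz'); k=8/3
P={n:atz(z,170+a/k,100+b/k,h)[:2] for n,(a,b,h) in dict(gin=(393.5,267,.081),gout=(396.5,206,.081),lout=(389.5,305,.11),lin=(387.5,379,.11),yout=(419,413,.1265),yin=(386,455,.1265)).items()}
E=np.array([atz(z,170+a/k,100+b/k,.11)[:2] for a,b in [(264,415),(506,415),(385,536),(320,512),(450,515)]])
D=np.array([atz(z,170+a/k,100+b/k,.081)[:2] for a,b in [(190,380),(579,380),(387,192),(385,566)]])
fit=lambda Q:least_squares(lambda c:np.hypot(*(Q-c[:2]).T)-c[2],[.497,.161,.03]).x
y=lambda v:np.degrees(np.arctan2(v[1],v[0])).round(2)
for c in (fit(E),fit(D)): print(c.round(4),{n:(y(q-c[:2]),np.hypot(*(q-c[:2])).round(4)) for n,q in P.items()})
print('dirs',y(P['gout']-P['gin']),y(P['lout']-P['lin']),y(P['yout']-P['yin']))
# dir w1 yellow and bystander before/after
w=np.load('pics/w1.npz'); print('yellow w1 dir',y((atz(w,328.5,273.5,.1265)-atz(w,311,265,.1265))))
a=np.load('pics/scene0.npz')['im'].astype(int);b=np.load('pics/s4.npz')['im'].astype(int)
d=np.abs(a-b).max(2)[210:255,170:245]; print('grey unit diff',d.mean(),(d>60).sum())
cv2.imwrite('pics/by.png',np.hstack([cv2.resize(np.uint8(q[205:265,165:245,::-1]),(400,300)) for q in (a,b)]))
E
```

```text
[0.4974 0.16   0.0266] {'gin': (np.float64(-9.4), np.float64(0.0298)), 'gout': (np.float64(-9.05), np.float64(0.0445)), 'lout': (np.float64(-7.43), np.float64(0.0266)), 'lin': (np.float64(-7.92), np.float64(0.0102)), 'yout': (np.float64(-45.87), np.float64(0.0104)), 'yin': (np.float64(176.68), np.float64(0.0011))}
[0.4963 0.1603 0.0488] {'gin': (np.float64(-9.69), np.float64(0.0309)), 'gout': (np.float64(-9.26), np.float64(0.0456)), 'lout': (np.float64(-7.84), np.float64(0.0277)), 'lin': (np.float64(-8.88), np.float64(0.0113)), 'yout': (np.float64(-43.23), np.float64(0.0114)), 'yin': (np.float64(-102.91), np.float64(0.0003))}
dirs -8.35 -7.13 -42.0
yellow w1 dir -44.47
grey unit diff 6.0562962962962965 0
```

View pics/by.png

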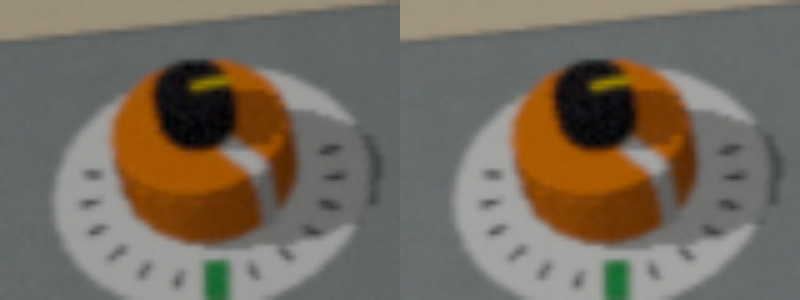

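```bash
python3 - <<'E'
from h import *
grab('wrist','w5'); z=np.load('pics/w5.npz')
im=np.mean([bot.grab_frame('wrist')[0].astype(float) for _ in range(10)],0)
big=cv2.resize(im[100:325,170:470],None,fx=4,fy=4,interpolation=cv2.INTER_CUBIC)
r,g,b=big[...,0],big[...,1],big[...,2]
f=lambda u,v,h:atz(z,170+(u+.5)/4-.5,100+(v+.5)/4-.5,h)[:2]
V,U=np.mgrid[:big.shape[0],:big.shape[1]]
y=lambda v:np.degrees(np.arctan2(v[1],v[0])).round(2)
def stat(m,h):
    P=np.array([f(u,v,h) for u,v in zip(U[m],V[m])]); c=P.mean(0); w,e=np.linalg.eigh(np.cov(P.T)); d=e[:,1]*np.sign(e[0,1]); return c,d
k=1.5 # crop px (800) -> big (1200)
gm=(g>r+40)&(g>b+25)&(V>190*k)&(V<280*k)&(U>340*k)&(U<450*k)
wm=(r>120)&(np.abs(r-b)<45)&(V>312*k)&(V<372*k)&(U>350*k)&(U<430*k)
bl=(b>r+45)&(V>280*k)&(V<545*k)&(U>250*k)&(U<520*k)
# ring top lower outline -> circle
pts=[]
for u in range(int(285*k),int(490*k),6):
    vs=np.where(bl[:,u])[0]
    if len(vs): pts.append(f(u,vs.max()+.5,.11))
for v in range(int(400*k),int(470*k),6):
    us=np.where(bl[v])[0]; pts+= [f(us.min()-.5,v,.11),f(us.max()+.5,v,.11)]
Q=np.array(pts); c=least_squares(lambda c:np.hypot(*(Q-c[:2]).T)-c[2],[.497,.161,.027],loss='soft_l1',f_scale=.0005).x
G,gd=stat(gm,.081); W,wd=stat(wm,.11)
print('center',c.round(4),gm.sum(),wm.sum()); print('green',G.round(4),y(gd),y(G-c[:2])); print('line',W.round(4),y(wd),y(W-c[:2]))
E
```

```text
center [0.4965 0.1603 0.0268] 4781 3796
green [0.5339 0.1543] -9.13 -9.1
line [0.5155 0.1576] -9.6 -8.26
```

```bash
python3 -c "
from bench import bot
print(bot.sense()['clock'],bot.sense()['qvel']); print(bot.sign_off())"
```

```text
6.95 [-0.00065262 -0.00080602 -0.00123712  0.0002134  -0.00033415 -0.00042562]
the job is handed in; nothing more can be done
None
```

The blue ring's white line now points at the green mark. I gripped the ring at 25 N, turned it about 1.37 rad clockwise, opened the gripper and raised it 9 cm clear. I handed in at 6.95 s; `sign_off` reports no verdict.

- **Alignment:** averaging ten wrist frames, the line and the green mark differ by 0.5° by their own directions and by 0.8° as bearings from the ring centre. The two results have opposite signs. An earlier hand-read check from a single frame suggested the ring was about 1.2–1.8° short; I took the averaged figures as more reliable and made no correction.
- **Fine knob:** its yellow line read –44.5° before and –42.0° after, which is within my reading error. Readings taken while gripping (–48.6° before the turn, –49.6° after) agree it didn't turn.
- **Grey unit:** its orange ring looks the same in the scene pictures before and after, with no changed pixels.
- **Forces:** the force readings at the end of each move stayed under about 7 N. The gripper was touching nothing at hand-in.

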